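# Drive the stuck dowel out of the knock-out stand

## Robot

A 6-joint arm with a two-finger parallel gripper is mounted at the origin on the work surface. World frame = base frame: x ahead of the robot, y to its left, z up, the work surface at z = 0. Lengths are in m, angles in degrees, forces in N, time in s.
With the tool pointing down it reaches from about 0.325 to 0.75 m from the base axis. Payload 7.6 kg.
Tool frame: the origin (TCP) lies on the centre line of the jaws, within the pads' length; the fingertips stand 19 mm ahead of it and the grasp point (between the pads) is the TCP; x points along the fingers, y is the direction in which the jaws open and shut, and the axes are right-handed (so a half turn about x gives the same grasp; the last joint's range is limited). The gripper opens to 85 mm and grips with 20 to 120 N. Pads are 22 mm wide; open, the fingers measure 114 mm over their backs; the gripper's body (76 mm by 85 mm) begins 54 mm behind the grasp point. The pads swing forward as they close: fully open they stand 13 mm farther back than shut.
Start: joints at [63.295, 2.991, 80.254, -0, 96.75, -4.028], TCP at [0.202, 0.484, 0.213] pointing down, gripper open.
Joint ranges: [-166.34, 166.34], [-52.06, 124.39], [6.96, 135.62], [-60.46, 240.46], [14.63, 156.25], [-167.68, 167.68]. Speed limits (degrees/s): [147.25, 147.25, 172.46, 180, 180, 180].

## Interface

Orientations are given as a 3x3 rotation matrix whose columns are the frame's x, y, z axes.
In Python, from bench import manip, viewer gives the robot as it stands.
- The arm moves only by the shell command python3 -m creep 'ROWS'. ROWS is JSON, a list of rows, each a list of 3 entries, a list of its own where there are three numbers: the turn, a rotation vector about the world's x, y, z in units of 5 degrees (1.0 is 5 degrees), then the shift along the world's x, y, z in m, then the finger opening in m, from 0 to 0.0854. A call has 1 to 8 rows; each row shifts and turns the pose as measured when the row begins; what a row does not reach is not made up. A row lasts 1/10 s, in which the tool goes at most 50 mm and 8.59 degrees, less where a joint would pass 70% of its speed; a pose out of reach is approached as far as the arm can. A call is refused whole if a number of a shift passes 0.05 or a number of a turn 1, either way. A call with a gripper value outside its range is refused whole. The fingers move at their own pace and stop on an object; the grip force is fixed at half the most. Time passes only in rows, so rows that do not move let the fingers close. It gives the time, the measured TCP pose, the force and the opening at its end, in the units of the state.
- manip.get_obs(): the state, without advancing time (a new reading comes with each control period).
- viewer.get_image(name): name is "side" or "top" or "wrist"; returns a dict with "frame" (384x512x3 uint8, red, green, blue), "z_map" (384x512 float32, m along the optical axis (not along the pixel's ray), 0 where there is no reading), "fx", "fy", "cx", "cy" (pixels), "xyz" and "attitude" of the camera in the world; the wrist camera has in their place "mount" (4x4, takes a point from camera to tool coordinates, whose origin is the TCP and whose axes are the tool frame's). Camera axes: x right, y down, z forward; pixel columns grow to the right and rows downward; lengths in m; the calibration is good to about 2 mm. A picture is of the moment at which its call begins: read the wrist's pose just before it.
- manip.job_done(): hands the job in, once; it reports no verdict.
The state is a dict: "clock": time; "joints": joint angles; "dq": joint speeds; "effort": joint torques, N m; "tcp_pos": TCP position; "eef_rot": TCP orientation; "wrist_force": force on the tool from outside, world axes, zero at the start; "ft_torque": the same for the moment, N m; "grip_width": finger opening in m.
Only numpy, scipy, OpenCV 4.12 (cv2) and the standard library are available. Lean on these libraries where they do the work, as an engineer would, in place of code of your own. Each camera call takes 0.05 s, during which the arm holds its last target.

## Task

A short aluminium dowel is stuck in the bore of the knock-out stand. Take the long drift, the biggest tool in the rack, hold it upright and push it down through the bore from above until the dowel drops into the tray below, then let go of the drift so that it stays hanging upright in the bore, its collar resting on the stand's plate.

Things in the scene. Friction and masses are not known exactly. Their poses are not given: they have to be found in the camera images.
- drift: Long drift, hanging upright in a rack hole. Origin: centre of the shank's flat lower tip; z up along the drift; y along the rack's row of tools. From the tip: steel shank 18 mm diameter, 0 to 55 mm; collar 60 mm diameter, 55 to 63 mm; round wooden handle 28 mm diameter, 63 to 123 mm. About 0.22 kg. Best gripped by the handle, across its x, clear of the neighbours.
- rack: Plywood tool rack, fixed. Origin under its centre on the table; y along its row of three holes 80 mm apart. Tools lift straight up out of the 22 mm holes; collars rest on its top, 85 mm up. Which tool hangs where varies. Not for this job: a stubby drift (40 mm handle, 44 mm collar, shank only 18 mm) and a slim awl (20 mm thick handle, 34 mm collar).
- dowel: Stuck dowel: plain aluminium cylinder, 36 mm diameter, 26 mm long, upright in the stand's bore, upper face 2 mm below the plate's top. Origin: centre of its lower face, z along its axis. Sprung plungers hold it by friction: about 7 to 12 N pushes it down; once its upper face is about 20 mm below the plate's top it drops free. An identical spare stands on the table, not part of the job.
- stand: Knock-out stand, fixed. Origin under its centre on the table, z up = the bore's axis. Steel plate 80 (x) by 120 (y) mm, from 75 to 105 mm up, through bore 37 mm diameter in its middle. Pillars at y = +-55 mm; below, a tray 130 by 120 mm, floor 5 mm up, rim 18 mm. With the drift's collar on the plate its tip is 50 mm above the table, clear of the fallen dowel.
There are look-alikes about, which are no part of the job. What is shaped like the dowel but red is not meant. Leave any purple look-alike of the drift alone.

How it is judged:
By the outcome, as a careful person would: the job done as asked, in the order asked, and still so for the second after the job is handed in, with the robot touching nothing.
It also fails if it takes over 40 s, if anything falls off the work surface, if the arm or the gripper's body presses on something with over 40 N, if the wrist force passes 120 N, or if a joint passes its speed limit or range.

## Working session

There is one attempt and no reset: what is moved stays moved. The work goes in short steps, Python scripts to look and compute and a shell command to move; the robot and the scene stay as the last step left them, time stands still between calls to the robot, and variables do not carry over. Pictures are saved under pics/ and viewed, and the job is handed in when it is done.

```bash
mkdir -p pics; cat > h.py <<'E'
import numpy as np, cv2, pickle
from bench import manip, viewer
def snap(name,tag):
    o=manip.get_obs(); im=viewer.get_image(name)
    cv2.imwrite(f'pics/{tag}.png',im['frame'][:,:,::-1]); 
    if name=='wrist':
        T=np.eye(4);T[:3,:3]=np.array(o['eef_rot']);T[:3,3]=o['tcp_pos']; M=T@np.array(im['mount'])
        R,t=M[:3,:3],M[:3,3]
    else: R,t=np.array(im['attitude']),np.array(im['xyz'])
    if R.shape!=(3,3): print('att',R)
    z=im['z_map']; v,u=np.mgrid[:384,:512]
    P=np.stack([(u-im['cx'])/im['fx']*z,(v-im['cy'])/im['fy']*z,z],-1)@R.T+t
    P[z==0]=np.nan
    d=dict(frame=im['frame'],P=P,R=R,t=t,fx=im['fx'],fy=im['fy'],cx=im['cx'],cy=im['cy'])
    pickle.dump(d,open(f'{tag}.pkl','wb')); return d
E
python3 - <<'E'
from h import *
for n in ['side','top']:
    d=snap(n,n+'0'); print(n,d['t'],d['R'].round(2).tolist())
print(manip.get_obs())
E
```

```text
side [0.33486999 0.51603878 0.43809619] [[-0.95, -0.15, 0.27], [-0.31, 0.49, -0.82], [-0.01, -0.86, -0.51]]
top [ 0.37438876 -0.04171099  0.7193072 ] [[0.14, -0.97, 0.2], [-0.99, -0.14, 0.03], [-0.0, -0.2, -0.98]]
{'clock': 0.1, 'joints': array([ 6.32938377e+01,  3.02383041e+00,  8.03084424e+01,  1.90809242e-04,
        9.67484312e+01, -4.02773048e+00]), 'dq': array([ 0.03543101, -0.14604928, -0.16474295, -0.10670273, -0.03465036,
       -0.05496701]), 'effort': array([ 1.17376494e-03, -3.82582641e+01, -3.60984743e+01, -7.25964355e-05,
        4.78098824e-03,  1.46213188e-05]), 'tcp_pos': array([0.2022616 , 0.48415362, 0.21224372]), 'eef_rot': array([[-6.35977879e-04,  3.85557933e-01,  9.22683410e-01],
       [-1.25680368e-03,  9.22682560e-01, -3.85558444e-01],
       [-9.99999008e-01, -1.40483855e-03, -1.02235068e-04]]), 'wrist_force': array([-0.69818551, -0.13359485,  0.28918023]), 'ft_torque': array([ 0.04036768, -0.07373174,  0.01899804]), 'grip_width': 0.08555048825612405}
```

View pics/side0.png

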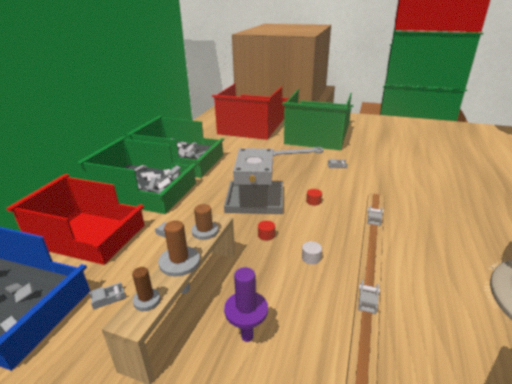

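View pics/top0.png

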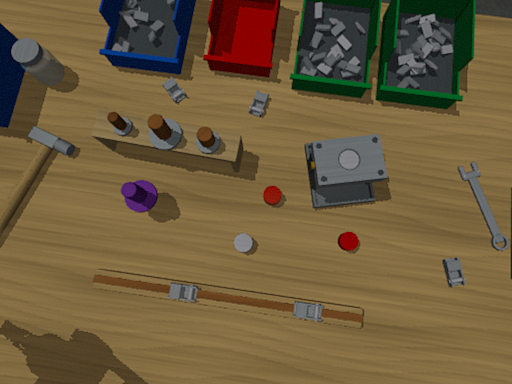

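The side image shows three tools in the rack: the awl at about (145,287), the largest at (178,247) and the short-handled one at (205,220). The purple look-alike stands at (245,300). The stand is at (255,175), and its bore shows at (349,160) in the top image. The middle tool fits the long drift because it has the biggest collar and the longest handle. I'll confirm that in a crop and measure it.

```bash
python3 - <<'E'
from h import *
s=pickle.load(open('side0.pkl','rb'));t=pickle.load(open('top0.pkl','rb'))
a=cv2.resize(s['frame'][190:350,100:300],None,fx=2,fy=2,interpolation=2);b=cv2.resize(t['frame'][95:235,90:410],None,fx=2,fy=2,interpolation=2)
c=np.zeros((600,640,3),np.uint8);c[:320,:400]=a;c[320:,:640]=b
cv2.imwrite('pics/crop.png',c[:,:,::-1])
def comp(P,sel):
    return P[sel]
for n,d in (('side',s),('top',t)):
    P=d['P'];z=P[...,2]
    # slices of all rack tools
    for lo,hi,l in ((.079,.0835,'83rack'),(.0855,.0945,'collar'),(.10,.118,'h'),(.118,.128,'stubtop?'),(.135,.143,'h2'),(.145,.16,'top')):
        m=((z>lo)&(z<hi)&(P[...,0]<.75)&(P[...,0]>.25)&(abs(P[...,1])<.5)).astype(np.uint8)
        k,L,st,_=cv2.connectedComponentsWithStats(m)
        for i in range(1,k):
            if st[i,4]>25:
                q=P[L==i];print(n,l,st[i].tolist(),q.mean(0).round(4),q.min(0).round(4),q.max(0).round(4))
E
```

```text
side 83rack [234, 180, 16, 3, 29] [ 0.5774 -0.0984  0.0814] [ 0.5601 -0.1028  0.0792] [ 0.5913 -0.0943  0.0831]
side 83rack [254, 180, 18, 3, 31] [ 0.5331 -0.1103  0.0811] [ 0.5157 -0.1149  0.0791] [ 0.5506 -0.1051  0.0834]
side 83rack [199, 218, 35, 47, 88] [0.5444 0.1053 0.0813] [0.5414 0.036  0.079 ] [0.5468 0.1623 0.0834]
side 83rack [102, 269, 94, 76, 266] [0.5595 0.267  0.0814] [0.5471 0.1731 0.079 ] [0.6056 0.307  0.0835]
side 83rack [236, 296, 21, 11, 55] [0.4543 0.2117 0.0813] [0.4447 0.1979 0.079 ] [0.4694 0.216  0.0835]
side collar [234, 175, 38, 6, 146] [ 0.5513 -0.1043  0.09  ] [ 0.5153 -0.1156  0.0856] [ 0.5916 -0.0936  0.0945]
side collar [186, 219, 41, 26, 328] [0.5642 0.098  0.0904] [0.5429 0.0529 0.0855] [0.5949 0.1244 0.0945]
side collar [157, 241, 46, 43, 793] [0.5671 0.1798 0.0915] [0.5432 0.1222 0.0855] [0.6023 0.2123 0.0945]
side collar [150, 275, 16, 14, 69] [0.5831 0.216  0.0859] [0.5676 0.2066 0.0855] [0.5995 0.2254 0.0865]
side collar [165, 283, 11, 12, 34] [0.5581 0.2225 0.086 ] [0.5495 0.2123 0.0855] [0.5647 0.231  0.0868]
side collar [130, 285, 42, 28, 3
[... 2966 characters left out ...]
 116, 11, 10, 35] [0.573  0.2462 0.1233] [0.5672 0.2423 0.1182] [0.5842 0.2577 0.1279]
top stubtop? [154, 125, 15, 11, 38] [0.5666 0.1647 0.1235] [0.5602 0.1583 0.1186] [0.5811 0.1784 0.1277]
top stubtop? [198, 136, 15, 9, 32] [0.561  0.087  0.1229] [0.5567 0.079  0.118 ] [0.5713 0.1013 0.127 ]
top stubtop? [121, 182, 16, 16, 208] [0.4591 0.202  0.1218] [0.4462 0.1892 0.1181] [0.4728 0.2151 0.1249]
top h2 [107, 112, 10, 11, 85] [0.5767 0.2518 0.1372] [0.5678 0.2433 0.135 ] [0.5864 0.2607 0.1393]
top h2 [150, 123, 16, 10, 35] [0.5656 0.166  0.1386] [0.5599 0.1585 0.1352] [0.5787 0.1812 0.1427]
top top [147, 114, 17, 17, 220] [0.5727 0.171  0.1516] [0.5605 0.1589 0.1451] [0.5867 0.1853 0.1552]
```

View pics/crop.png

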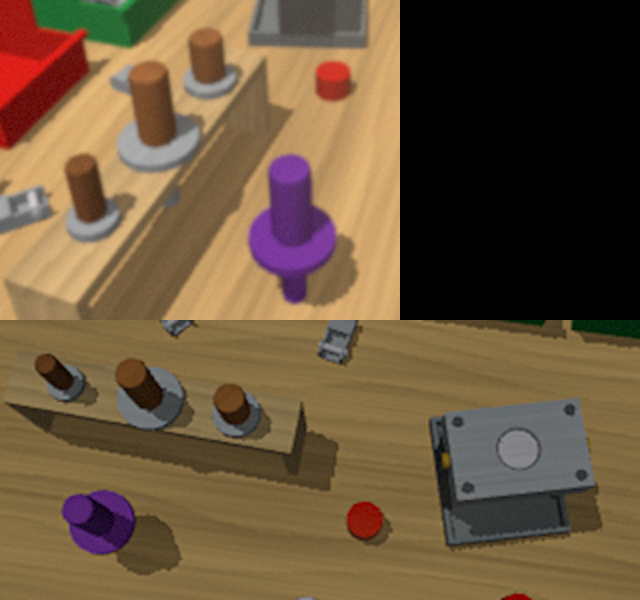

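The crop confirms it: the middle rack tool, seen at (178,245) in side and (162,130) in top, has the biggest collar and a handle that tops out at 0.154 m. That matches the expected 85+68=153 mm. Next I'll refine the handle axis and the bore.

```bash
python3 - <<'E'
from h import *
for n in ('top0','side0'):
    d=pickle.load(open(n+'.pkl','rb'));P=d['P'];z=P[...,2]
    def circ(m,l):
        q=P[m][:,:2].astype(np.float32)*1000
        print(n,l,len(q),'circ',[np.round(x,1) for x in cv2.minEnclosingCircle(q)],'rect',[np.round(x,1) for x in cv2.minAreaRect(q)],'z',np.median(P[m][:,2]).round(4))
    X,Y=P[...,0],P[...,1]
    circ((z>.149)&(z<.158)&(abs(X-.573)<.03)&(abs(Y-.172)<.03),'handletop')
    circ((z>.0895)&(z<.096)&(abs(X-.573)<.035)&(abs(Y-.172)<.035),'collartop')
    circ((z>.1025)&(z<.11)&(abs(X-.57)<.07)&(abs(Y+.16)<.09),'plate')
    circ((z>.130)&(z<.142)&(abs(X-.576)<.03)&(abs(Y-.252)<.03),'awl')
    circ((z>.129)&(z<.137)&(abs(X-.57)<.03)&(abs(Y-.093)<.03),'stub')
    # dowel bright
    f=d['frame'].min(2);m=(z>.098)&(z<.11)&(abs(X-.57)<.025)&(abs(Y+.161)<.025)
    print(np.percentile(f[m],[5,50,80,95]))
    h=(f>=(np.percentile(f[m],30)+np.percentile(f[m],97))/2)&m
    k,L,st,c=cv2.connectedComponentsWithStats(h.astype(np.uint8));i=1+st[1:,4].argmax();circ(L==i,'dowel')
o=manip.get_obs();print(o['tcp_pos'])
E
```

```text
top0 handletop 198 circ [array([573.7, 172.3]), np.float64(13.8)] rect [array([573.7, 172.2]), array([26. , 25.5]), np.float64(10.9)] z 0.1521
top0 collartop 510 circ [array([573.3, 172.4]), np.float64(30.1)] rect [array([571.7, 170.1]), array([54.1, 58.9]), np.float64(44.3)] z 0.0924
top0 plate 2737 circ [array([ 569.8, -160.7]), np.float64(71.8)] rect [array([ 569.6, -160.8]), array([ 80.8, 120.7]), np.float64(14.6)] z 0.1044
top0 awl 109 circ [array([577.2, 251.6]), np.float64(9.9)] rect [array([577.4, 251.2]), array([18.8, 17.6]), np.float64(19.7)] z 0.1367
top0 stub 188 circ [array([569.9,  92.5]), np.float64(13.5)] rect [array([569.8,  92.3]), array([25.7, 25.8]), np.float64(35.2)] z 0.1321
[ 79.25 106.   130.   134.  ]
top0 dowel 269 circ [array([ 569.9, -162. ]), np.float64(17.0)] rect [array([ 569.7, -161.7]), array([31.4, 31.5]), np.float64(4.1)] z 0.1023
side0 handletop 207 circ [array([572.7, 171.7]), np.float64(13.7)] rect [array([572.6, 172.2]), array([25.7, 25.3]), np.float64(64.5)] z 0.1527
side0 collartop 630 circ [array([572.4, 171.2]), np.float64(30.2)] rect [array([571. , 173.7]), array([58.1, 54.1]), np.float64(34.1)] z 0.0931
side0 plate 871 circ [array([ 567.5, -162.6]), np.float64(70.5)] rect [array([ 568.9, -161.9]), array([ 80.1, 122.6]), np.float64(15.9)] z 0.1051
side0 awl 201 circ [array([575.8, 251.2]), np.float64(10.5)] rect [array([575.8, 250.8]), array([18.5, 20.3]), np.float64(28.1)] z 0.1371
side0 stub 143 circ [array([568.8,  92. ]), np.float64(13.6)] rect [array([568.5,  92.3]), array([25.3, 24.3]), np.float64(23.2)] z 0.1327
[154.75 165.   192.   198.  ]
side0 dowel 64 circ [array([ 568.3, -156. ]), np.float64(17.4)] rect [array([ 567.8, -155.8]), array([28.5, 30.2]), np.float64(5.5)] z 0.1032
[0.2022616  0.48415362 0.21224372]
```

Both views agree. The drift axis is at (0.573, 0.172) with its handle top at 0.153. The bore is at (0.5695, −0.161), with a plate of 80×121 mm at z 0.105. The rack's row is yawed about −2.6°. To get above the drift I need to shift (+0.371, −0.312, +0.03) and turn −70° about z.

```bash
python3 -m creep '[[[0,0,-1],[0.0265,-0.022,0.004],0.085],[[0,0,-1],[0.0265,-0.022,0.004],0.085],[[0,0,-1],[0.0265,-0.022,0.004],0.085],[[0,0,-1],[0.0265,-0.022,0.004],0.085],[[0,0,-1],[0.0265,-0.022,0.004],0.085],[[0,0,-1],[0.0265,-0.022,0.004],0.085],[[0,0,-1],[0.0265,-0.022,0.004],0.085]]'
```

```text
clock: 0.8
tcp_pos: [0.3893, 0.3249, 0.2369]
eef_rot: [[-0.008, 0.853, 0.522], [-0.004, 0.522, -0.853], [-1.0, -0.009, -0.001]]
wrist_force: [-0.4, 0.6, 0.5]
grip_width: 0.085
```

```bash
python3 -m creep '[[[0,0,-1],[0.0265,-0.022,0],0.085],[[0,0,-1],[0.0265,-0.022,0],0.085],[[0,0,-1],[0.0265,-0.022,0],0.085],[[0,0,-1],[0.0265,-0.022,0],0.085],[[0,0,-1],[0.0265,-0.022,0],0.085],[[0,0,-1],[0.0265,-0.022,0],0.085],[[0,0,-0.8],[0.0245,-0.021,0],0.085],[[0,0,0],[0,0,0],0.085]]'
```

```text
clock: 1.6
tcp_pos: [0.5808, 0.1607, 0.2327]
eef_rot: [[-0.015, 0.997, -0.077], [0.0, -0.077, -0.997], [-1.0, -0.015, 0.001]]
wrist_force: [-0.1, 0.7, -0.6]
grip_width: 0.085
```

```bash
python3 -m creep '[[[0,-0.17,0.3],[-0.0078,0.0113,-0.01],0.085],[[0,0,0],[0,0,0],0.085]]'
python3 - <<'E'
from h import *
d=snap('wrist','w1')
E
```

```text
clock: 1.8
tcp_pos: [0.573, 0.1713, 0.2209]
eef_rot: [[-0.003, 0.999, -0.051], [-0.0, -0.051, -0.999], [-1.0, -0.003, 0.0]]
wrist_force: [0.6, 0.7, 0.5]
grip_width: 0.0847
```

View pics/w1.png

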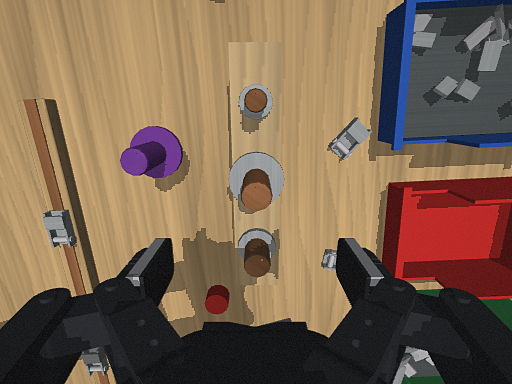

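The wrist view shows the long drift at (257,190), centred between the fingers, whose tips are at about (155,260) and (355,260). The neighbours are clear of the fingers. I'll descend to z of about 0.122.

```bash
python3 -m creep '[[[0,0,0],[0,0.0005,-0.025],0.085],[[0,0,0],[0,0,-0.025],0.085],[[0,0,0],[0,0,-0.025],0.085],[[0,0,0],[0,0,-0.02],0.085],[[0,0,0],[0,0,0],0.085]]'
```

```text
clock: 2.35
tcp_pos: [0.5737, 0.1722, 0.1282]
eef_rot: [[0.003, 0.999, -0.051], [0.0, -0.051, -0.999], [-1.0, 0.003, -0.001]]
wrist_force: [-0.2, 0.2, -1.1]
grip_width: 0.0848
```

```bash
python3 -m creep '[[[0,0,0],[-0.0005,0,-0.006],0.085],[[0,0,0],[0,0,0],0.02],[[0,0,0],[0,0,0],0.02],[[0,0,0],[0,0,0],0.02],[[0,0,0],[0,0,0],0.02],[[0,0,0],[0,0,0],0.02],[[0,0,0],[0,0,0],0.02],[[0,0,0],[0,0,0],0.02]]'
```

```text
clock: 3.15
tcp_pos: [0.5754, 0.1729, 0.1279]
eef_rot: [[0.01, 0.999, -0.05], [0.002, -0.05, -0.999], [-1.0, 0.01, -0.003]]
wrist_force: [-0.2, -0.4, -1.2]
grip_width: 0.0246
```

The opening reads 24.6 mm where I expected about 28, so I'll check before lifting.

```bash
python3 - <<'E'
from h import *
o=manip.get_obs();print(o['grip_width'],o['tcp_pos'],o['wrist_force'],o['joints'])
s=snap('side','s2');w=snap('wrist','w2')
c=np.zeros((384,800,3),np.uint8);c[:,:400]=cv2.resize(s['frame'][130:322,60:260],(400,384));c[:,400:]=cv2.resize(w['frame'],(400,384))
cv2.imwrite('pics/c2.png',c[:,:,::-1]);o=manip.get_obs();print(o['grip_width'],o['tcp_pos'])
E
```

```text
0.024566178521541207 [0.57536443 0.17288646 0.12791577] [-0.20304951 -0.39249764 -1.17744937] [ 1.32124353e+01  1.69367747e+01  7.43591316e+01 -1.85274323e-02
  8.80940060e+01  1.61058516e+01]
0.02499768827056487 [0.57536468 0.17291201 0.12793416]
```

View pics/c2.png

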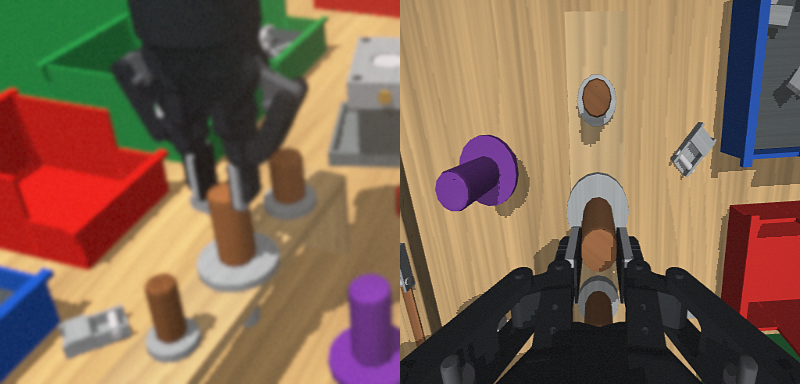

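```bash
python3 - <<'E'
from h import *
for n in ('s2','w2'):
    d=pickle.load(open(n+'.pkl','rb'));P=d['P'];f=d['frame'].astype(int)
    X,Y,z=P[...,0],P[...,1],P[...,2]
    near=(abs(X-.575)<.05)&(abs(Y-.172)<.04)
    gray=(f.max(2)-f.min(2)<25)
    wood=(f[...,0]-f[...,2]>35)
    for l,m in (('pads',near&gray&(z>.1)&(z<.15)),('handle',near&wood&(z>.1)&(z<.16)&(abs(X-.573)<.02)&(abs(Y-.172)<.02)),('top',near&wood&(z>.149)&(z<.158))):
        q=P[m]; print(n,l,len(q)); 
        if len(q): print(np.percentile(q,[1,50,99],axis=0).round(4).tolist())
    for zz in (.108,.113,.12,.13,.14):
        q=P[near&gray&(abs(z-zz)<.004)]
        for s in (-1,1):
            r=q[(q[:,0]-.574)*s>0]
            if len(r)>3: print(n,zz,s,len(r),r.min(0).round(4),r.max(0).round(4))
w=pickle.load(open('w2.pkl','rb'))
cv2.imwrite('pics/w2c.png',cv2.resize(w['frame'][170:340,150:360],None,fx=3.5,fy=3.5,interpolation=2)[:,:,::-1])
E
```

```text
s2 pads 18
[[0.5553, 0.1644, 0.1066], [0.5601, 0.1797, 0.1479], [0.5915, 0.1842, 0.1498]]
s2 handle 636
[[0.5597, 0.1632, 0.1007], [0.5694, 0.1815, 0.1303], [0.5864, 0.1852, 0.1544]]
s2 top 147
[[0.5491, 0.1617, 0.1492], [0.5761, 0.1772, 0.1532], [0.587, 0.1848, 0.1574]]
s2 0.108 -1 5 [0.5596 0.1643 0.1062] [0.5614 0.1683 0.1108]
w2 pads 51
[[0.5578, 0.1718, 0.1051], [0.5875, 0.181, 0.1491], [0.5935, 0.1848, 0.15]]
w2 handle 2661
[[0.5632, 0.1597, 0.1018], [0.5752, 0.1787, 0.1522], [0.5869, 0.1849, 0.1543]]
w2 top 1705
[[0.5634, 0.1594, 0.1493], [0.5752, 0.1729, 0.1529], [0.5869, 0.1843, 0.1544]]
w2 0.13 1 4 [0.5876 0.1712 0.1287] [0.5889 0.177  0.1324]
w2 0.14 1 5 [0.5872 0.1769 0.1381] [0.5879 0.1779 0.1438]
```

View pics/w2c.png

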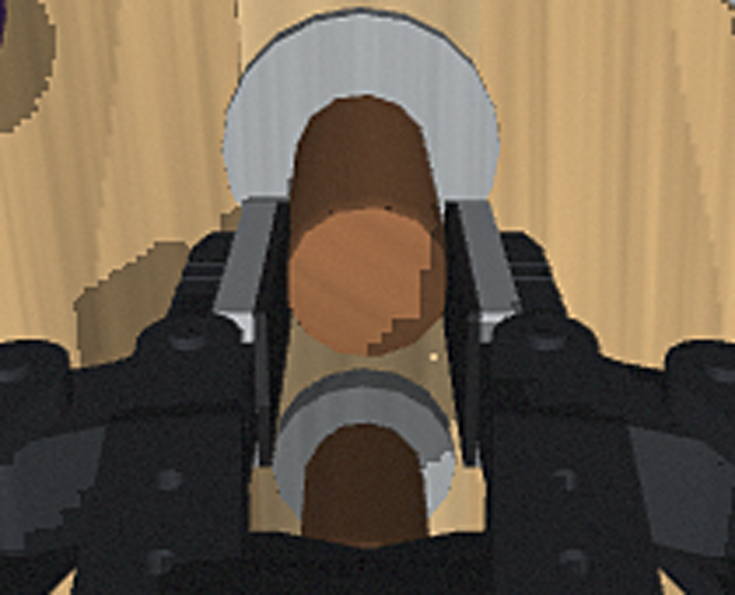

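The enlarged crop shows both pads at x of about 265 and 465, flush on either side of the handle, whose top is at (365,280). The grasp is sound, so the width reading just runs low. Now I'll lift straight up.

```bash
python3 -m creep '[[[0,0.1,0],[-0.001,0,0.01],0.02],[[0,0,0],[0,0,0.015],0.02],[[0,0,0],[0,0,0.015],0.02],[[0,0,0],[0,0,0.015],0.02]]'
```

```text
clock: 3.65
tcp_pos: [0.5737, 0.1724, 0.1844]
eef_rot: [[-0.002, 0.999, -0.051], [0.001, -0.051, -0.999], [-1.0, -0.002, -0.001]]
wrist_force: [-0.2, -0.1, -2.2]
grip_width: 0.0243
```

```bash
python3 -m creep '[[[0,0,0],[0,0,0.03],0.02],[[0,0,0],[0,0,0.03],0.02],[[0,0,0],[0,0,0],0.02]]'
python3 - <<'E'
from h import *
s=snap('side','s3')
c=cv2.resize(s['frame'][80:330,60:360],None,fx=2,fy=2)
cv2.imwrite('pics/s3.png',c[:,:,::-1])
E
```

```text
clock: 3.95
tcp_pos: [0.5737, 0.1725, 0.2535]
eef_rot: [[0.004, 0.999, -0.051], [0.003, -0.051, -0.999], [-1.0, 0.003, -0.003]]
wrist_force: [0.4, 0.5, -1.2]
grip_width: 0.0245
```

View pics/s3.png

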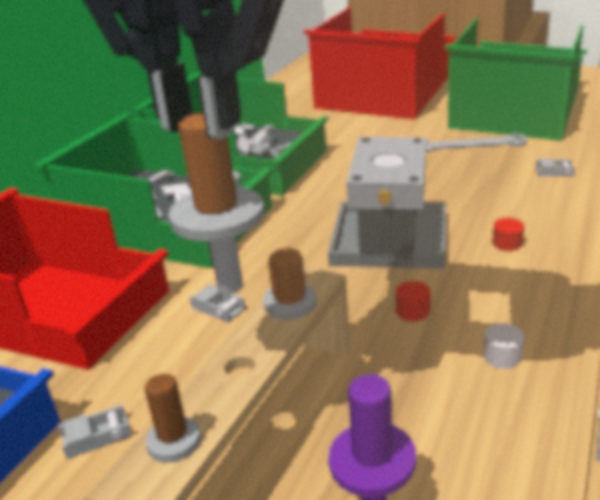

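The drift is lifted clear: its handle top is at (205,120), its tip at (228,285), and the rack's empty hole shows at (240,365). I'll measure its axis.

```bash
cat > ax.py <<'E'
from h import *
from scipy.optimize import least_squares
def axis(d,c,ztop):
    P=d['P'];X,Y,z=P[...,0],P[...,1],P[...,2];f=d['frame'].astype(int)
    m=(z>ztop-.052)&(z<ztop-.004)&(np.hypot(X-c[0],Y-c[1])<.022)&(f[...,0]-f[...,2]>25)
    q=P[m]
    def r(p): 
        h=q[:,2]-ztop
        return np.hypot(q[:,0]-p[0]-p[2]*h,q[:,1]-p[1]-p[3]*h)-.014
    s=least_squares(r,[c[0],c[1],0,0],loss='soft_l1',f_scale=.001).x
    m2=(z>ztop-.14)&(z<ztop-.066)&(np.hypot(X-c[0],Y-c[1])<.02)
    q2=P[m2]
    print('axis at ztop',s[:2].round(4),'tilt',s[2:].round(3),'tip xy',(s[:2]-.123*s[2:]).round(4),len(q),'lowest z of shank',np.percentile(q2[:,2],2).round(4) if len(q2) else None)
    # shank fit
    m3=(z>ztop-.12)&(z<ztop-.072)&(np.hypot(X-c[0],Y-c[1])<.02); q3=P[m3]
    if len(q3)>20:
        def r3(p): return np.hypot(q3[:,0]-p[0],q3[:,1]-p[1])-.009
        s3=least_squares(r3,[c[0],c[1]],loss='soft_l1',f_scale=.001).x
        print('shank mid',s3.round(4),q3[:,2].mean().round(4),len(q3))
E
python3 - <<'E'
from ax import *
d=pickle.load(open('s3.pkl','rb'));P=d['P'];f=d['frame'].astype(int)
m=(P[...,2]>.24)&(P[...,2]<.31)&(np.hypot(P[...,0]-.574,P[...,1]-.172)<.016)&(f[...,0]-f[...,2]>25)
print(np.percentile(P[m][:,2],[90,99]))
axis(d,[.574,.172],.279)
E
```

```text
[0.27821541 0.27919296]
axis at ztop [0.5729 0.1699] tilt [ 0.017 -0.006] tip xy [0.5709 0.1706] 757 lowest z of shank 0.1573
shank mid [0.571  0.1704] 0.1791 349
```

```bash
python3 -m creep '[[[0,0,0],[0,-0.02,0],0.02],[[0,0,0],[0,-0.04,0],0.02],[[0,0,0],[0,-0.04,0],0.02],[[0,0,0],[0,-0.04,0],0.02],[[0,0,0],[0,-0.04,0],0.02],[[0,0,0],[0,-0.04,0],0.02],[[0,0,0],[0,-0.03,0],0.02]]'
```

```text
clock: 4.7
tcp_pos: [0.5677, -0.0814, 0.2408]
eef_rot: [[-0.016, 0.999, -0.042], [0.004, -0.042, -0.999], [-1.0, -0.016, -0.003]]
wrist_force: [0.3, 1.2, -1.6]
grip_width: 0.0247
```

```bash
python3 -m creep '[[[0,-0.35,0],[0.003,-0.035,0.005],0.02],[[0,0,0],[0.002,-0.03,0],0.02],[[0,0,0],[0,-0.01,0.003],0.02],[[0,0,0],[0,0,0],0.02]]'
python3 - <<'E'
from ax import *
s=snap('side','s4');t=snap('top','t4');o=manip.get_obs();print(o['tcp_pos'],o['eef_rot'][:,0])
zt=o['tcp_pos'][2]+.0255
for d in (s,t): axis(d,[.57,-.16],zt)
c=np.zeros((300,800,3),np.uint8);c[:,:400]=cv2.resize(s['frame'][80:230,160:360],(400,300));c[:,400:]=cv2.resize(t['frame'][70:220,250:450],(400,300))
cv2.imwrite('pics/c4.png',c[:,:,::-1])
E
```

```text
clock: 5.1
tcp_pos: [0.5696, -0.1625, 0.2424]
eef_rot: [[0.004, 0.999, -0.047], [0.007, -0.047, -0.999], [-1.0, 0.004, -0.007]]
wrist_force: [0.1, -0.2, -2.2]
grip_width: 0.0245
[ 0.56970043 -0.16080793  0.24207024] [ 0.00389827  0.00774256 -0.99996243]
axis at ztop [ 0.5691 -0.1653] tilt [ 0.028 -0.004] tip xy [ 0.5656 -0.1648] 323 lowest z of shank 0.1471
shank mid [ 0.5668 -0.1647] 0.1696 172
axis at ztop [ 0.57 -0.16] tilt [0. 0.] tip xy [ 0.57 -0.16] 0 lowest z of shank None
```

View pics/c4.png

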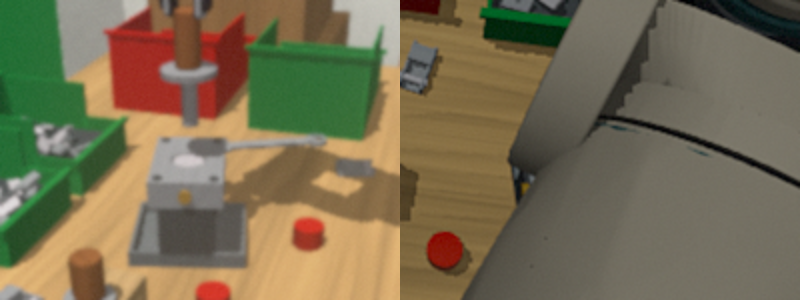

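The drift is above the bore, tilted about 1.5° in x with its tip about 3 mm off. I'll correct both and descend to just above the plate.

```bash
python3 -m creep '[[[0,-0.25,0],[0.001,0.002,0],0.02],[[0,0,0],[0,0.001,-0.015],0.02],[[0,0,0],[0,0,-0.015],0.02],[[0,0,0],[0,0,0],0.02]]'
python3 - <<'E'
from ax import *
s=snap('side','s5');o=manip.get_obs();print(o['tcp_pos'],o['eef_rot'][:,0])
axis(s,[.57,-.162],o['tcp_pos'][2]+.0255)
cv2.imwrite('pics/c5.png',cv2.resize(s['frame'][80:230,180:340],None,fx=4,fy=4)[:,:,::-1])
E
```

```text
clock: 5.6
tcp_pos: [0.5715, -0.1517, 0.2115]
eef_rot: [[0.03, 0.999, -0.038], [0.009, -0.038, -0.999], [-0.999, 0.03, -0.01]]
wrist_force: [0.4, -0.3, -2.5]
grip_width: 0.0248
[ 0.5719437  -0.15176281  0.2128929 ] [ 0.03208736  0.00881727 -0.99944618]
axis at ztop [ 0.5698 -0.1548] tilt [-0.01  -0.003] tip xy [ 0.5711 -0.1544] 267 lowest z of shank 0.1022
shank mid [ 0.5706 -0.1538] 0.1394 147
```

View pics/c5.png

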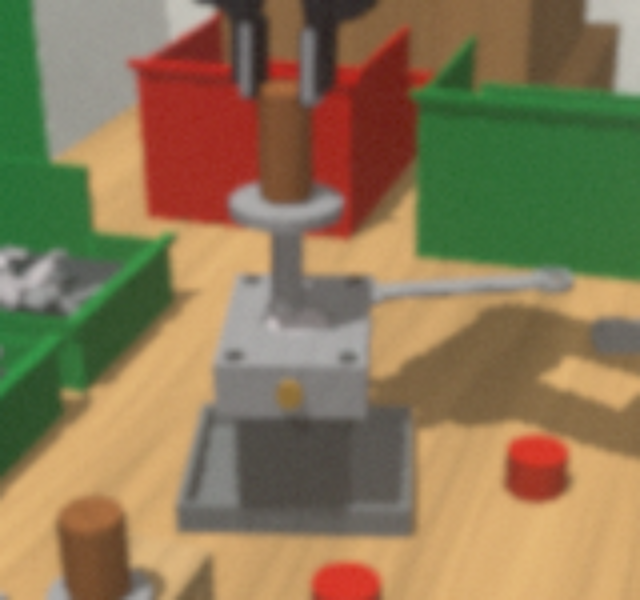

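```bash
python3 -m creep '[[[0,0.06,0],[-0.001,-0.007,0],0.02],[[0,0,0],[0,0,0],0.02]]'
python3 - <<'E'
from ax import *
s=snap('side','s6');o=manip.get_obs();print(o['tcp_pos'],o['eef_rot'][:,0])
axis(s,[.57,-.162],o['tcp_pos'][2]+.0255)
E
```

```text
clock: 5.85
tcp_pos: [0.5715, -0.1581, 0.2148]
eef_rot: [[0.029, 0.999, -0.036], [0.008, -0.036, -0.999], [-1.0, 0.029, -0.009]]
wrist_force: [0.1, -0.3, -2.0]
grip_width: 0.0248
[ 0.57163912 -0.15782498  0.21511642] [ 0.0299235   0.00828291 -0.99951787]
axis at ztop [ 0.5698 -0.161 ] tilt [-0.01  -0.003] tip xy [ 0.5711 -0.1606] 318 lowest z of shank 0.1021
shank mid [ 0.5703 -0.1606] 0.1426 153
```

The tip is centred within 2 mm of the bore axis and the drift is nearly upright. I'll go down in stages and watch the force.

```bash
python3 -m creep '[[[0,0,0],[0,0,-0.01],0.02],[[0,0,0],[0,0,-0.01],0.02],[[0,0,0],[0,0,-0.008],0.02]]'
```

```text
clock: 6.2
tcp_pos: [0.5733, -0.1585, 0.1899]
eef_rot: [[0.038, 0.999, -0.036], [0.006, -0.036, -0.999], [-0.999, 0.038, -0.007]]
wrist_force: [0.2, 0.6, 7.8]
grip_width: 0.0247
```

```bash
python3 -m creep '[[[0,0.25,0],[-0.001,0,-0.008],0.02],[[0,0,0],[0,0,-0.008],0.02],[[0,0.05,0],[0,0,-0.008],0.02]]'
```

```text
clock: 6.5
tcp_pos: [0.5725, -0.1586, 0.1641]
eef_rot: [[0.013, 0.999, -0.036], [0.005, -0.036, -0.999], [-1.0, 0.012, -0.006]]
wrist_force: [1.1, -0.2, -2.4]
grip_width: 0.0242
```

The force has gone back to the drift's own weight, so the dowel should have dropped. I'll look.

```bash
python3 - <<'E'
from ax import *
s=snap('side','s7');o=manip.get_obs();print(o['tcp_pos'],o['eef_rot'][:,0],o['wrist_force'])
axis(s,[.57,-.162],o['tcp_pos'][2]+.0255)
cv2.imwrite('pics/c7.png',cv2.resize(s['frame'][90:240,180:340],None,fx=4,fy=4)[:,:,::-1])
E
```

```text
[ 0.57173352 -0.15830477  0.1620342 ] [ 0.009282    0.00634609 -0.99993678] [ 0.21288554 -0.33383745 -3.95352936]
axis at ztop [ 0.5709 -0.1611] tilt [0.    0.006] tip xy [ 0.5708 -0.1618] 275 lowest z of shank 0.0933
shank mid [ 0.571  -0.1613] 0.1028 76
```

View pics/c7.png

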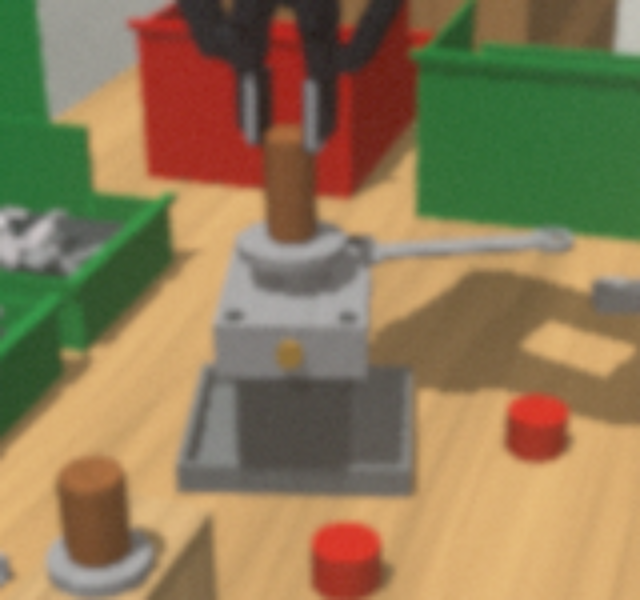

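The drift is upright and centred, with its collar at (292,245), about 15 mm above the plate. The pillar hides the inside of the tray. I'll lower gently until the collar seats.

```bash
python3 -m creep '[[[0,0,0],[0,0,-0.006],0.02],[[0,0,0],[0,0,-0.005],0.02],[[0,0,0],[0,0,-0.003],0.02]]'
```

```text
clock: 6.85
tcp_pos: [0.5714, -0.1582, 0.1478]
eef_rot: [[0.009, 0.999, -0.036], [0.007, -0.036, -0.999], [-1.0, 0.009, -0.007]]
wrist_force: [-10.3, 3.5, 22.3]
grip_width: 0.0247
```

The collar is seated (22 N). I'll ease off and then open.

```bash
python3 -m creep '[[[0,0,0],[0,0,0.0],0.02],[[0,0,0],[0,0,0.0005],0.02]]'
```

```text
clock: 7.05
tcp_pos: [0.5716, -0.1583, 0.149]
eef_rot: [[0.01, 0.999, -0.036], [0.006, -0.036, -0.999], [-1.0, 0.01, -0.007]]
wrist_force: [0.4, -0.0, -2.4]
grip_width: 0.0249
```

```bash
python3 - <<'E'
from ax import *
s=snap('side','s8');o=manip.get_obs();print(o['tcp_pos'],o['eef_rot'][:,0],o['wrist_force'])
axis(s,[.57,-.162],o['tcp_pos'][2]+.0255)
P=s['P'];m=(np.hypot(P[...,0]-.571,P[...,1]+.161)<.032)&(np.hypot(P[...,0]-.571,P[...,1]+.161)>.018)&(P[...,2]>.108)&(P[...,2]<.118)
print(np.median(P[m][:,2]),m.sum())
E
```

```text
[ 0.57162408 -0.15828285  0.14906831] [ 0.01030464  0.00613665 -0.99992808] [-0.82619484  0.35681526 -1.45679501]
axis at ztop [ 0.5703 -0.1611] tilt [ 0.012 -0.004] tip xy [ 0.5689 -0.1606] 268 lowest z of shank None
0.114188811732927 191
```

```bash
python3 -m creep '[[[0,0,0],[0,0,0],0.085],[[0,0,0],[0,0,0],0.085],[[0,0,0],[0,0,0],0.085],[[0,0,0],[0,0,0],0.085],[[0,0,0],[0,0,0],0.085],[[0,0,0],[0,0,0],0.085]]'
python3 - <<'E'
from ax import *
s=snap('side','s9')
cv2.imwrite('pics/c9.png',cv2.resize(s['frame'][90:240,180:340],None,fx=4,fy=4)[:,:,::-1])
E
```

```text
clock: 7.7
tcp_pos: [0.5722, -0.1585, 0.1497]
eef_rot: [[0.012, 0.999, -0.036], [0.006, -0.036, -0.999], [-1.0, 0.012, -0.006]]
wrist_force: [0.3, -0.2, 0.2]
grip_width: 0.0851
```

View pics/c9.png

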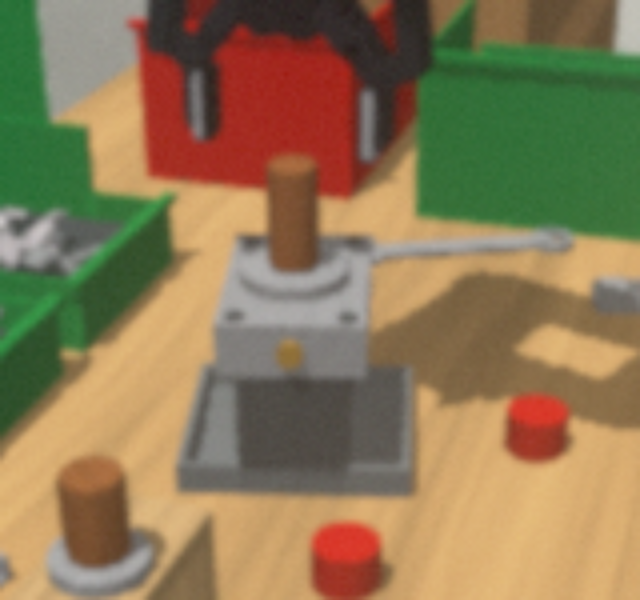

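The fingers are open and clear of the handle. The drift stands upright at (292,210) with its collar flat on the plate. I'll retreat up, and partly back so that the top camera can see the tray.

```bash
python3 -m creep '[[[0,0,0],[0,0,0.02],0.085],[[0,0,0],[0,0,0.03],0.085],[[0,0,0],[0,0,0.03],0.085],[[0,0,0],[0,0,0.03],0.085],[[0,0,0],[0,0.04,0],0.085],[[0,0,0],[0,0.04,0],0.085],[[0,0,0],[-0.03,0.035,0],0.085],[[0,0,0],[-0.03,0.035,0],0.085]]' && python3 -m creep '[[[0,0,0],[-0.03,0.035,0],0.085],[[0,0,0],[-0.03,0.035,0],0.085],[[0,0,0],[-0.03,0.035,0],0.085],[[0,0,0],[0,0.04,0],0.085],[[0,0,0],[0,0.04,0],0.085],[[0,0,0],[0,0,0],0.085]]'
python3 - <<'E'
from ax import *
s=snap('side','s10');t=snap('top','t10')
for d in (s,t): axis(d,[.57,-.162],.173)
c=np.zeros((400,800,3),np.uint8);c[:,:400]=cv2.resize(s['frame'][110:230,190:310],(400,400));c[:,400:]=cv2.resize(t['frame'][105:225,290:410],(400,400))
cv2.imwrite('pics/c10.png',c[:,:,::-1])
E
```

```text
clock: 8.55
tcp_pos: [0.5106, -0.0077, 0.2612]
eef_rot: [[0.009, 0.999, -0.044], [0.007, -0.044, -0.999], [-1.0, 0.009, -0.007]]
wrist_force: [0.3, 0.6, 1.2]
grip_width: 0.0852
clock: 9.15
tcp_pos: [0.4123, 0.1866, 0.2625]
eef_rot: [[0.013, 0.999, -0.04], [0.009, -0.04, -0.999], [-1.0, 0.013, -0.01]]
wrist_force: [0.1, -0.7, 0.0]
grip_width: 0.0851
axis at ztop [ 0.5699 -0.1606] tilt [0.004 0.007] tip xy [ 0.5694 -0.1615] 216 lowest z of shank None
axis at ztop [ 0.5709 -0.1588] tilt [ 0.001 -0.007] tip xy [ 0.5707 -0.1579] 147 lowest z of shank None
```

View pics/c10.png

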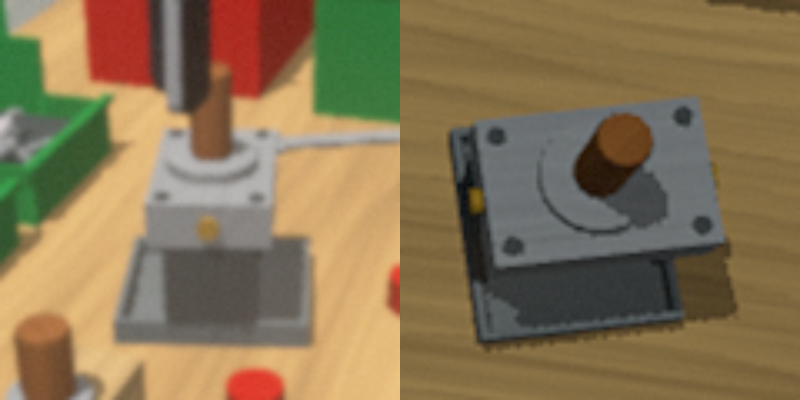

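View pics/t10.png

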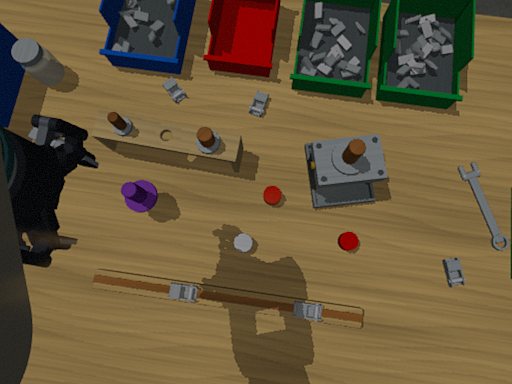

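The drift hangs upright: both cameras put its axis within about 2 mm of the bore, and tilt is under 1°. The dowel isn't visible because the plate hides the middle of the tray. I have time to check under the plate with the wrist camera, tilted from the base side.

```bash
python3 -m creep '[[[0,0,0],[-0.005,-0.04,0],0.085],[[0,-1,0],[-0.005,-0.04,0],0.085],[[0,-1,0],[-0.005,-0.04,0],0.085],[[0,-1,0],[-0.005,-0.04,-0.005],0.085],[[0,-1,0],[0,-0.04,-0.005],0.085],[[0,-1,0],[0,-0.04,-0.01],0.085],[[0,-1,0],[0,-0.04,-0.01],0.085],[[0,0,0],[0,-0.02,-0.01],0.085]]'
python3 - <<'E'
from h import *
w=snap('wrist','w11')
E
```

```text
clock: 10.05
tcp_pos: [0.3901, -0.1322, 0.2233]
eef_rot: [[0.532, 0.845, -0.044], [-0.013, -0.044, -0.999], [-0.846, 0.532, -0.013]]
wrist_force: [0.7, 0.2, 0.1]
grip_width: 0.0852
```

View pics/w11.png

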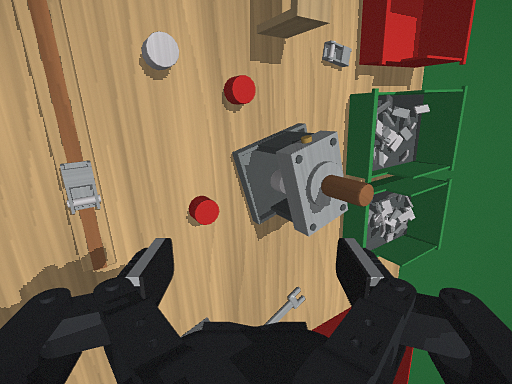

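The dowel shows in the tray under the plate, at about (278,180) in the wrist view. I'll confirm it with depth and a crop.

```bash
python3 - <<'E'
from h import *
d=pickle.load(open('w11.pkl','rb'));P=d['P']
for v,u in ((180,276),(175,280),(185,280),(190,278),(180,265)): print(u,v,P[v,u].round(4),d['frame'][v,u])
cv2.imwrite('pics/w11c.png',cv2.resize(d['frame'][110:250,220:390],None,fx=4,fy=4,interpolation=2)[:,:,::-1])
o=manip.get_obs();print(o['clock'],o['wrist_force'],np.abs(o['dq']).max())
E
```

```text
276 180 [ 0.5548 -0.1696  0.0222] [97 95 94]
280 175 [ 0.5603 -0.162   0.0254] [94 93 94]
280 185 [ 0.5554 -0.1758  0.0314] [126 122 127]
278 190 [ 0.5597 -0.1873  0.0202] [93 91 92]
265 180 [ 0.5456 -0.1714  0.0052] [76 79 81]
10.1 [ 0.4821418   1.31247088 -2.71297373] 9.536916447281367
```

View pics/w11c.png

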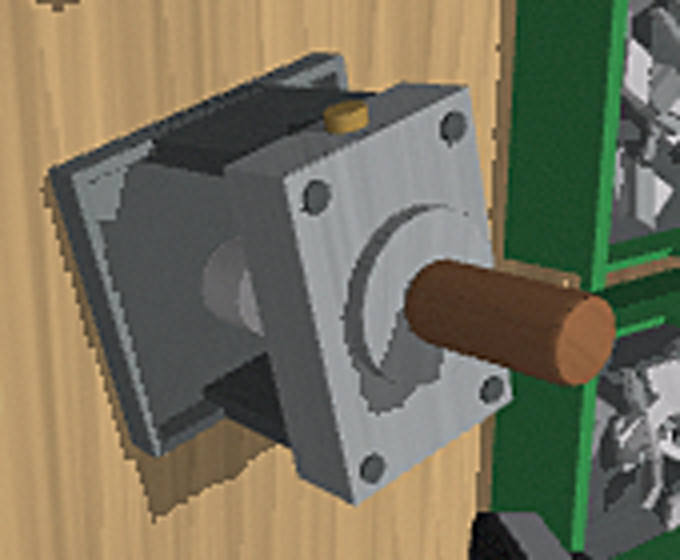

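The dowel stands on the tray floor (crop (235,285)). Its upper face is at z≈0.031, which matches 5+26 mm, and there is a clear gap under the plate. The drift is upright with its collar flat. I'll settle the arm and hand in.

```bash
python3 -m creep '[[[0,0,0],[0,0,0],0.085],[[0,0,0],[0,0,0],0.085],[[0,0,0],[0,0,0],0.085]]'
python3 - <<'E'
from bench import manip
print(manip.job_done())
E
```

```text
clock: 10.4
tcp_pos: [0.3885, -0.1359, 0.2215]
eef_rot: [[0.528, 0.848, -0.052], [-0.017, -0.051, -0.999], [-0.849, 0.528, -0.013]]
wrist_force: [0.2, 0.4, -1.0]
grip_width: 0.085
the job is handed in; nothing more can be done
None
```

The job is done and handed in at 10.4 s. I took the long drift from the middle hole of the rack and pushed it down through the bore until the dowel dropped. I then seated the collar on the plate (22 N wrist reading at contact), let go, and moved the arm clear.

- **Drift:** it hangs upright with the collar flat on the plate. Tilt is under 1°, and both fixed cameras put its axis within about 3 mm of the bore's.
- **Dowel:** the tilted wrist camera shows it standing on the tray floor. Its upper face is at about 31 mm, as expected for a 26 mm dowel on a 5 mm floor.
- **Disagreement:** the gripper read about 24.5 mm on the 28 mm handle. Close-up pictures showed the pads fully on the handle, so I took the reading as low.

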